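# Call the bench mate and point out the glue and the pattern

### The arm

A 6-joint arm with a two-finger parallel gripper is mounted at the origin on the work surface. World frame = base frame: x ahead of the robot, y to its left, z up, the work surface at z = 0. Lengths are in m, angles in rad, forces in N, time in s.
With the tool pointing down it reaches from about 0.275 to 0.85 m from the base axis. Payload 5.2 kg.
Tool frame: the origin (TCP) lies between the finger pads, 19 mm behind the fingertips; this is the grasp point; z points along the fingers, y is the line along which they close (so a half turn about z gives the same grasp; the last joint's range is limited). The gripper opens to 85 mm and grips with 20 to 120 N. Pads are 22 mm wide; open, the fingers measure 114 mm over their backs; the gripper's body (76 mm by 85 mm) begins 54 mm behind the grasp point. The pads swing forward as they close: fully open they stand 13 mm farther back than shut.
Start: joints at [0.951, 0.259, 1.535, -0, 1.348, -0.203], TCP at [0.223, 0.503, 0.25] pointing down, gripper open.
Joint ranges: [-3.14, 3.14], [-0.91, 2.08], [0.19, 2.58], [-1.22, 4.36], [0.22, 2.71], [-3.12, 3.12]. Speed limits (rad/s): [2.57, 2.57, 3.14, 3.14, 3.14, 3.14].

### API

Orientations are given as a unit quaternion [x, y, z, w].
In Python, from station import r gives the robot as it stands.
- The arm moves only by the tool jog_arm, never from a script. Its argument "plan" is a list of rows, each an object of numbers: "jaw": the finger opening in mm, from 0 to 85.4; "x", "y", "z": the shift along the tool's x, y, z in units of 30 mm (1.0 is 30 mm); "roll": the turn about the tool's z in rad. A call has 1 to 8 rows; each row shifts and turns the commanded pose from where the row before left it, along the tool's axes as they then stand; what a row does not reach is not made up. A row lasts 1/12 s, in which the tool goes at most 41.7 mm and 7.16 degrees, less where a joint would pass 70% of its speed; a pose out of reach is approached as far as the arm can. A call is refused whole if a number of a shift passes 1 or a number of a turn 0.125, either way. A call with a gripper value outside its range is refused whole. The fingers move at their own pace and stop on an object; "newtons" is the grip in N (left out, the last holds). Time passes only in rows, so rows that do not move let the fingers close. It gives the time, the measured TCP pose, the force, the opening and the grip force at its end, in the units of the state.
- r.state(): the state, without advancing time (a new reading comes with each control period).
- r.camera(name): name is "scene" or "top" or "wrist"; returns a dict with "img" (420x560x3 uint8, red, green, blue), "fx", "fy", "cx", "cy" (pixels), "k1" (the pictures are not rectified: a ray, as slopes to the right and down, at radius r is drawn at 1 + k1 r^2 times it, then the intrinsics apply), "rvec" (rotation vector, rad) and "tvec" (3), from world to camera coordinates, as OpenCV has them; the wrist camera has in their place "hand_eye" (4x4, takes a point from camera to tool coordinates, whose origin is the TCP and whose axes are the flange's). Camera axes: x right, y down, z forward; pixel columns grow to the right and rows downward; lengths in m; the calibration is good to about 2 mm. A picture is of the moment at which its call begins: read the wrist's pose just before it. There is no depth.
- r.hand_in(): hands the job in; it is judged then, once.
The state is a dict: "time_s": time; "qpos": joint angles; "joint_velocities": joint speeds; "effort": joint torques, N m; "position": TCP position; "orientation": TCP orientation; "force": force on the tool from outside, world axes, zero at the start; "ft_torque": the same for the moment, N m; "width": opening from 0.0 (shut) to 1.0 (fully open); "grasp_force": force on a finger pad.
Only numpy, scipy, OpenCV 4.12 (cv2) and the standard library are available. Lean on these libraries where they do the work, as an engineer would, in place of code of your own. Each camera call takes 0.05 s, during which the arm holds its last target. There are 200 camera calls.

### The job

Press the green call button down and let it go to call your bench mate, then show which glue goes with which pattern: with the gripper pointing down, hold the fingertips a couple of centimetres above the nozzle of the dark red glue bottle for about two seconds, then do the same above the brass eyelet of the orange pattern plate and finish still pointing there. Point at no other bottle's nozzle and not at the grey plate's eyelet; touch none of the bottles, plates or shears and leave them where they are.

Things in the scene. Friction and masses are not known exactly. Their poses are not given: they have to be found in the camera images.
- red_glue: Dark red squeeze bottle with a white cap and a thin white nozzle standing straight up; body 60 mm across, 180 mm tall to the nozzle tip. Origin at the centre of its foot, z up. Loose, about 0.3 kg.
- red_glue_tip (a point): Tip of the dark red bottle's nozzle, on the bottle's axis, 180 mm above the bench.
- amber_glue: Amber yellow squeeze bottle with a white cap and a thin white nozzle standing straight up; body 60 mm across, 180 mm tall to the nozzle tip. Otherwise the same as the dark red one.
- amber_glue_tip (a point): Tip of the amber bottle's nozzle.
- white_glue: Off-white squeeze bottle with a white cap and a thin white nozzle standing straight up; body 60 mm across, 180 mm tall to the nozzle tip. Otherwise the same as the dark red one.
- white_glue_tip (a point): Tip of the off-white bottle's nozzle.
- orange_pattern: Orange plastic pattern plate lying flat, 90 x 150 x 5 mm (x, y, z), with a round brass eyelet 20 mm across on its top, 45 mm from the centre towards one end (along the plate's own +y). Origin at the centre of its underside. Loose, 0.15 kg.
- orange_pattern_eyelet (a point): Centre of the orange plate's brass eyelet, on the plate's upper face, 5 mm above the bench.
- grey_pattern: Dark grey plastic pattern plate lying flat, 90 x 150 x 5 mm (x, y, z), with a round brass eyelet 20 mm across on its top, 45 mm from the centre towards one end (along the plate's own +y). Same shape as the orange one. Loose.
- grey_pattern_eyelet (a point): Centre of the dark grey plate's brass eyelet.
- shears: Steel shears with brass finger loops lying flat on the bench, about 250 mm long, 100 mm wide and 11 mm high; origin at the pivot, on the bench; blades towards its +x. Loose.
- bell_top (a point): Centre of the top of the green call button, which moves with the button. The cap is 36 mm across; its top stands 22 mm above the bench when released, 16 mm when fully down; black round housing 52 mm across and 12 mm high, fixed to the bench.
- bell (a joint): Travel of the call button: 0 released, 0.006 m fully down (straight down, spring return, about 4 N fully down).
Things that resemble listed ones, but are neither listed nor needed, are in the scene too. Of the things shaped like the part that bears bell_top, the black one is meant.

How it is judged:
On the way, in this order (a step that is already met when the one before it is completed fails the run):
1. the green call button is pressed (at least 4 of its 6 mm) (value of joint bell above 0.004 m), for 0.05 s.
2. the tool, pointing down, hovers over the red bottle's nozzle for 1.5 s: TCP within 20 mm sideways and 15 to 65 mm above the tip, button released (horizontal distance between the grasp point and red_glue_tip below 0.02 m and z of the grasp point in the frame of red_glue_tip between 0.015 and 0.065 m and angle between the grasp point's own z axis and vertical above 2.5 rad and value of joint bell below 0.0015 m), for 1.5 s.
3. the tool, pointing down, hovers over the orange plate's eyelet for 1.5 s: TCP within 20 mm sideways and 15 to 65 mm above it (horizontal distance between the grasp point and orange_pattern_eyelet below 0.02 m and z of the grasp point in the frame of orange_pattern_eyelet between 0.015 and 0.065 m and angle between the grasp point's own z axis and vertical above 2.5 rad), for 1.5 s.
At the end, for the whole second after the job is handed in: The tool still points down (within about 37 degrees) at the orange plate's eyelet, its TCP within 20 mm sideways and 15 to 65 mm above it; the button is released; bottles, plates and shears are at rest within 8 mm of where they began (all of step 3 and value of joint bell below 0.0015 m and distance of each of red_glue, amber_glue, white_glue, orange_pattern, grey_pattern, shears from where it was at the start of the episode below 0.008 m and linear speed of each of red_glue, amber_glue, white_glue, orange_pattern, grey_pattern, shears below 0.01 m/s); the robot touches nothing.
It fails at once if the robot touches a bottle, a plate or the shears (contact force between any of the arm, the fingers and red_glue above 0.3 N or contact force between any of the arm, the fingers and amber_glue above 0.3 N or contact force between any of the arm, the fingers and white_glue above 0.3 N or contact force between any of the arm, the fingers and orange_pattern above 0.3 N or contact force between any of the arm, the fingers and grey_pattern above 0.3 N or contact force between any of the arm, the fingers and shears above 0.3 N).
It fails at once if a bottle, plate or the shears is moved or lifted by more than 8 mm (distance of any of red_glue, amber_glue, white_glue, orange_pattern, grey_pattern, shears from where it was at the start of the episode above 0.008 m).
It fails at once if the tool points at a wrong bottle's nozzle or at the grey plate's eyelet (TCP within 20 mm sideways and less than 65 mm above it) ((horizontal distance between the grasp point and amber_glue_tip below 0.02 m and z of the grasp point in the frame of amber_glue_tip between 0.015 and 0.065 m and angle between the grasp point's own z axis and vertical above 2.5 rad) or (horizontal distance between the grasp point and white_glue_tip below 0.02 m and z of the grasp point in the frame of white_glue_tip between 0.015 and 0.065 m and angle between the grasp point's own z axis and vertical above 2.5 rad) or (horizontal distance between the grasp point and grey_pattern_eyelet below 0.02 m and z of the grasp point in the frame of grey_pattern_eyelet between 0.015 and 0.065 m and angle between the grasp point's own z axis and vertical above 2.5 rad)).
It also fails if it takes over 53 s, if anything falls off the work surface, if the arm or the gripper's body presses on something with over 40 N, if the wrist force passes 120 N, or if a joint passes its speed limit or range.

## Working session

There is one attempt and no reset: what is moved stays moved. The work goes in short steps, Python scripts to look and compute and a tool call to move; the robot and the scene stay as the last step left them, time stands still between calls to the robot, and variables do not carry over. Pictures are saved under pics/ and viewed, at most 10 in all, crops included, and the job is handed in when it is done.

Besides the shell and the picture viewer there is one more tool, called after "Emit:" as name(argument=value, ...), one argument or row to a line, values as JSON. jog_arm: Moves the arm, as the interface text tells. Its arguments: {"type":"object","properties":{"plan":{"type":"array","items":{"type":"object","properties":{"jaw":{"type":"number"},"x":{"type":"number"},"y":{"type":"number"},"z":{"type":"number"},"roll":{"type":"number"}}}},"newtons":{"type":"number"}},"required":["plan"]}

```bash
mkdir -p pics
cat > h.py <<'E'
import numpy as np,cv2,json
from station import r
def save(name):
    c=r.camera(name); cv2.imwrite(f'pics/{name}0.png',c['img'][:,:,::-1]); np.save(f'pics/{name}0.npy',c,allow_pickle=True); return c
def load(name): return np.load(f'pics/{name}0.npy',allow_pickle=True).item()
def ray(c,u,v):
    d=np.array([(u-c['cx'])/c['fx'],(v-c['cy'])/c['fy']]); s=d.copy()
    for _ in range(30): s=d/(1+c['k1']*(s@s))
    R=cv2.Rodrigues(np.array(c['rvec'],float))[0]; t=np.array(c['tvec'],float).ravel()
    return -R.T@t, R.T@np.array([s[0],s[1],1.])
def onplane(c,u,v,z):
    o,d=ray(c,u,v); return o+d*(z-o[2])/d[2]
def tri(c1,p1,c2,p2):
    o1,d1=ray(c1,*p1);o2,d2=ray(c2,*p2); d1/=np.linalg.norm(d1);d2/=np.linalg.norm(d2)
    a=np.linalg.lstsq(np.c_[d1,-d2],o2-o1,rcond=None)[0]; A=o1+a[0]*d1;B=o2+a[1]*d2
    return (A+B)/2,np.linalg.norm(A-B)
E
python3 - <<'E'
from h import *
for n in('scene','top'):
    c=save(n); print(n,c['fx'],c['k1'],ray(c,c['cx'],c['cy']))
print({k:np.round(v,3) for k,v in r.state().items()})
E
```

```text
scene 483.5727961752954 -0.02144008198071404 (array([ 0.93794079, -0.55493729,  0.89825683]), array([-0.43232937,  0.46945695, -0.76987108]))
top 398.67480831662635 0.03366782018668406 (array([ 0.38545557, -0.08197794,  0.96623477]), array([ 0.12528666, -0.00218261, -0.99211818]))
{'time_s': np.float64(0.1), 'qpos': array([ 0.951,  0.259,  1.536,  0.   ,  1.348, -0.203]), 'joint_velocities': array([ 0.001, -0.002, -0.004,  0.001,  0.   ,  0.   ]), 'effort': array([ 2.0000e-03, -4.4697e+01, -2.9125e+01, -0.0000e+00,  6.0000e-03,
       -0.0000e+00]), 'position': array([0.222, 0.503, 0.249]), 'orientation': array([ 0.207,  0.978, -0.001, -0.   ]), 'force': array([-0.154, -0.009,  0.612]), 'ft_torque': array([ 0.038, -0.017,  0.051]), 'grasp_force': np.float64(0.0), 'width': np.float64(1.002)}
```

View pics/scene0.png

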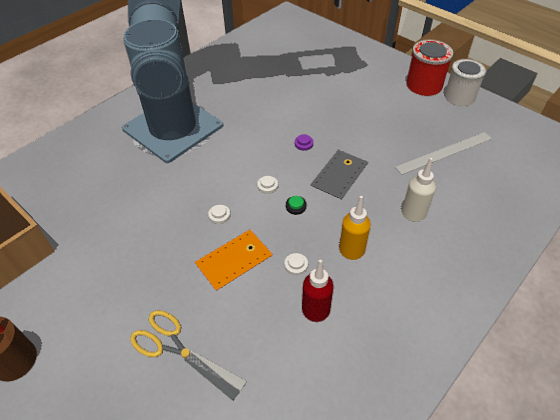

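View pics/top0.png

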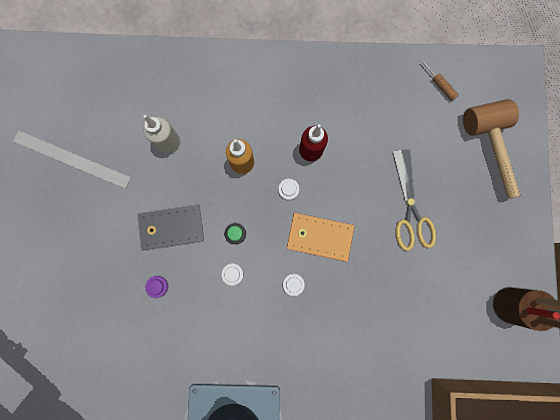

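The scene view shows the green button at (296,204), the red bottle with its tip at about (319,262), amber (355,235), white (418,190), the orange plate's eyelet (250,247) and the grey plate's eyelet (348,161). In the top view these are the button (235,233), red tip (318,126), orange eyelet (302,233) and grey eyelet (151,230).

Button candidates in the top view are green on black (235,233), white (289,189), (232,274), (293,285) and purple (156,287). The green cap on the black housing fits. I'll confirm it in an enlarged crop.

Run:
```python
from h import *
T=load('top');S=load('scene')
def crop(c,u,v,w=32,h=32):
    return cv2.resize(c['img'][v-h:v+h,u-w:u+w,::-1],(256,256),interpolation=cv2.INTER_NEAREST)
m=np.vstack([np.hstack([crop(T,235,233),crop(T,314,140),crop(T,302,233)]),np.hstack([crop(S,296,204),crop(S,319,280),crop(S,250,247)])])
cv2.imwrite('pics/m.png',m)
def cents(c,lo,hi,mn=8):
    n,_,st,ce=cv2.connectedComponentsWithStats(cv2.inRange(cv2.cvtColor(c['img'],cv2.COLOR_RGB2HSV),lo,hi))
    return [(ce[i].round(1),st[i,4]) for i in range(1,n) if st[i,4]>=mn]
for nm,c in(('T',T),('S',S)):
    g=cents(c,(45,100,60),(85,255,255)); print(nm,'green',g)
    for p,a in g:
        print('  ',onplane(c,*p,.022).round(4))
for n,p,q in(('red',(318,126),(320,262)),('amber',(236,141),(361,197)),('white',(145,116),(430,158)),('eye',(302.5,233),(250.5,247.5)),('grey',(151.5,230),(348,161.5))):
    print(n,tri(T,p,S,q),onplane(T,*p,.18 if n in('red','amber','white') else .005).round(3),onplane(S,*q,.18 if n in('red','amber','white') else .005).round(3))
```

```text
T green [(array([234.3, 232.9]), np.int32(182))]
   [0.4494 0.0143 0.022 ]
S green [(array([295.7, 202. ]), np.int32(172))]
   [0.4511 0.0112 0.022 ]
red (array([ 0.66218749, -0.16447777,  0.1770676 ]), np.float64(0.0011410865928966495)) [ 0.662 -0.164  0.18 ] [ 0.663 -0.167  0.18 ]
amber (array([0.62574065, 0.00281511, 0.18118224]), np.float64(0.0021413217572273007)) [0.625 0.002 0.18 ] [0.626 0.005 0.18 ]
white (array([0.67031837, 0.18735235, 0.1832968 ]), np.float64(0.0006875573573675421)) [0.672 0.189 0.18 ] [0.669 0.19  0.18 ]
eye (array([ 0.4552079 , -0.14777281,  0.00621774]), np.float64(0.0015150805097815876)) [ 0.455 -0.148  0.005] [ 0.455 -0.147  0.005]
grey (array([0.45245054, 0.21440971, 0.007892  ]), np.float64(0.0012328009555479798)) [0.452 0.215 0.005] [0.451 0.217 0.005]
```

View pics/m.png

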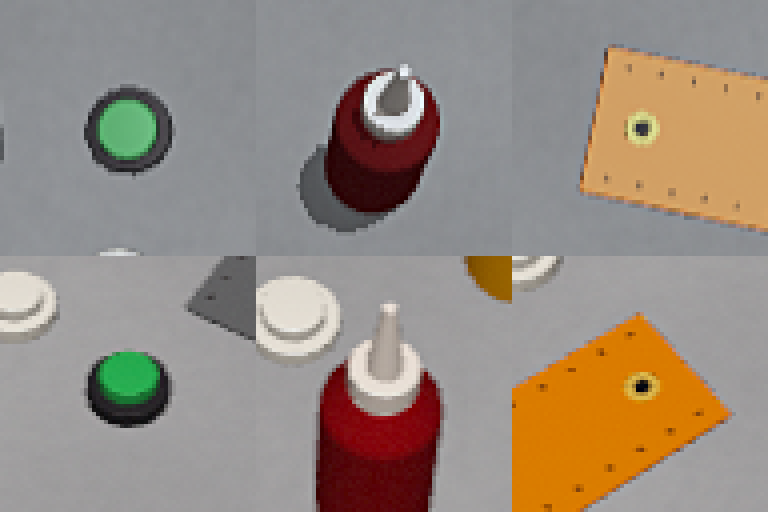

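The crop confirms the target: a green cap on a black round housing, the only one like it. The red bottle is the dark red one, and the brass eyelet sits on the orange plate. I'm now traversing at z=0.25 with the jaws closing.

Emit:
jog_arm(
  plan=[
    {"jaw":0,"x":-0.5,"y":-0.43},
    {"x":-0.9,"y":-0.78},
    {"x":-0.9,"y":-0.78},
    {"x":-0.9,"y":-0.78},
    {"x":-0.9,"y":-0.78},
    {"x":-0.9,"y":-0.78},
    {"x":-0.9,"y":-0.78},
    {"x":-0.9,"y":-0.78},
  ],
)

```text
validation failed for argument at $.pl...
```

Emit:
jog_arm(
  plan=[
    {"x":-0.9,"y":-0.78},
    {"x":-0.9,"y":-0.78},
    {"x":-0.9,"y":-0.78},
    {"x":-0.9,"y":-0.78},
    {"x":-0.9,"y":-0.78},
    {"x":-0.9,"y":-0.78},
    {"x":-0.9,"y":-0.78},
    {"x":-0.4,"y":-0.35},
  ],
)

```text
validation failed for argument at $.pl...
```

Emit:
jog_arm(
  plan=[
    {},
    {},
    {},
  ],
)

```text
validation failed for argument at $.pl...
```

The rows probably need every field, so I'll send one complete row as a test.

Emit:
jog_arm(
  plan=[
    {"jaw":0,"x":-0.5,"y":-0.43,"z":0,"roll":0},
  ],
)

```text
time_s: 0.18
position: [0.2301, 0.4865, 0.2493]
orientation: [0.206, 0.979, 0.0, -0.001]
force: [-0.1, -0.1, -0.0]
width: 0.885
grasp_force: 0.0
```

Emit:
jog_arm(
  plan=[
    {"jaw":0,"x":-0.9,"y":-0.78,"z":0,"roll":0},
    {"jaw":0,"x":-0.9,"y":-0.78,"z":0,"roll":0},
    {"jaw":0,"x":-0.9,"y":-0.78,"z":0,"roll":0},
    {"jaw":0,"x":-0.9,"y":-0.78,"z":0,"roll":0},
    {"jaw":0,"x":-0.9,"y":-0.78,"z":0,"roll":0},
    {"jaw":0,"x":-0.9,"y":-0.78,"z":0,"roll":0},
    {"jaw":0,"x":-0.9,"y":-0.78,"z":0,"roll":0},
    {"jaw":0,"x":-0.9,"y":-0.78,"z":0,"roll":0},
  ],
)

```text
time_s: 0.85
position: [0.3529, 0.2248, 0.2498]
orientation: [0.207, 0.978, -0.0, -0.0]
force: [0.5, 0.0, -1.0]
width: 0.0
grasp_force: 0.0
```

Emit:
jog_arm(
  plan=[
    {"jaw":0,"x":-0.9,"y":-0.78,"z":0,"roll":0},
    {"jaw":0,"x":-0.9,"y":-0.78,"z":0,"roll":0},
    {"jaw":0,"x":-0.9,"y":-0.78,"z":0,"roll":0},
    {"jaw":0,"x":-0.9,"y":-0.78,"z":0,"roll":0},
    {"jaw":0,"x":-0.9,"y":-0.78,"z":0,"roll":0},
    {"jaw":0,"x":-0.9,"y":-0.78,"z":0,"roll":0},
    {"jaw":0,"x":0,"y":0,"z":0,"roll":0},
    {"jaw":0,"x":0,"y":0,"z":0,"roll":0},
  ],
)

```text
time_s: 1.52
position: [0.4445, 0.0309, 0.2495]
orientation: [0.209, 0.978, 0.0, -0.001]
force: [0.0, -0.2, -0.3]
width: -0.001
grasp_force: 0.0
```

Emit:
jog_arm(
  plan=[
    {"jaw":0,"x":-0.41,"y":-0.47,"z":0,"roll":0},
    {"jaw":0,"x":0,"y":0,"z":0.8,"roll":0},
    {"jaw":0,"x":0,"y":0,"z":1,"roll":0},
    {"jaw":0,"x":0,"y":0,"z":1,"roll":0},
    {"jaw":0,"x":0,"y":0,"z":1,"roll":0},
    {"jaw":0,"x":0,"y":0,"z":0.7,"roll":0},
    {"jaw":0,"x":0,"y":0,"z":0,"roll":0},
    {"jaw":0,"x":0,"y":0,"z":0,"roll":0},
  ],
)

```text
time_s: 2.18
position: [0.4484, 0.0159, 0.1144]
orientation: [0.206, 0.979, 0.0, -0.002]
force: [-0.6, -0.3, 0.6]
width: 0.004
grasp_force: 0.0
```

Run:
```python
from h import *
from scipy.spatial.transform import Rotation as Ro
s=r.state(); c=r.camera('wrist'); cv2.imwrite('pics/w1.png',c['img'][:,:,::-1])
m=cv2.inRange(cv2.cvtColor(c['img'],cv2.COLOR_RGB2HSV),(45,100,40),(85,255,255))
n,_,st,ce=cv2.connectedComponentsWithStats(m); i=1+st[1:,4].argmax(); print(st[i],ce[i])
H=np.array(c['hand_eye']); W=np.eye(4); W[:3,:3]=Ro.from_quat(s['orientation']).as_matrix(); W[:3,3]=s['position']
M=np.linalg.inv(W@H); c['rvec']=cv2.Rodrigues(M[:3,:3])[0]; c['tvec']=M[:3,3]
print(s['position'],onplane(c,*ce[i],.022))
```

```text
[ 253  189   57   59 2665] [281.2097561  218.23602251]
[0.44838023 0.01590423 0.11442877] [0.44690824 0.01455773 0.022     ]
```

View pics/w1.png

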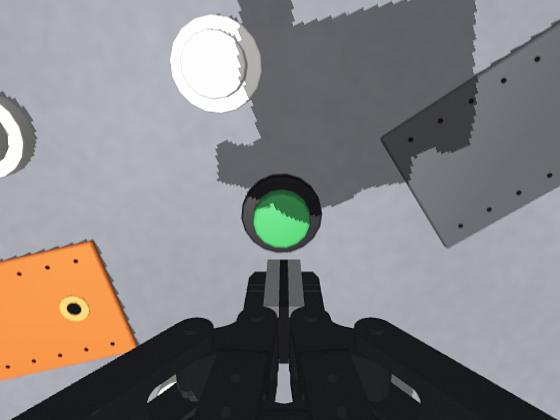

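The wrist view shows the green cap at (281,218) on the black ring, about 2 mm from under the TCP. I'll press now.

Emit:
jog_arm(
  plan=[
    {"jaw":0,"x":0,"y":0,"z":0.9,"roll":0},
    {"jaw":0,"x":0,"y":0,"z":0.9,"roll":0},
    {"jaw":0,"x":0,"y":0,"z":0.4,"roll":0},
    {"jaw":0,"x":0,"y":0,"z":0,"roll":0},
    {"jaw":0,"x":0,"y":0,"z":0.15,"roll":0},
    {"jaw":0,"x":0,"y":0,"z":0.1,"roll":0},
    {"jaw":0,"x":0,"y":0,"z":0,"roll":0},
    {"jaw":0,"x":0,"y":0,"z":0,"roll":0},
  ],
)

```text
time_s: 2.9
position: [0.4505, 0.0145, 0.0425]
orientation: [0.207, 0.978, 0.0, 0.001]
force: [-0.2, -0.5, 0.9]
width: 0.0
grasp_force: 0.0
```

Emit:
jog_arm(
  plan=[
    {"jaw":0,"x":0,"y":0,"z":0.1,"roll":0},
    {"jaw":0,"x":0,"y":0,"z":0.08,"roll":0},
    {"jaw":0,"x":0,"y":0,"z":0,"roll":0},
    {"jaw":0,"x":0,"y":0,"z":0,"roll":0},
  ],
)

```text
time_s: 3.23
position: [0.4506, 0.0144, 0.0365]
orientation: [0.207, 0.978, 0.0, 0.001]
force: [2.0, 0.2, 2.5]
width: 0.003
grasp_force: 1.5
```

```bash
python3 -c "
from station import r
s=r.state();print(s['position'],s['force'])"
```

```text
[0.45062979 0.01442335 0.03650481] [1.98115076 0.16887319 2.52676858]
```

Emit:
jog_arm(
  plan=[
    {"jaw":0,"x":0,"y":0,"z":0.05,"roll":0},
    {"jaw":0,"x":0,"y":0,"z":0.04,"roll":0},
    {"jaw":0,"x":0,"y":0,"z":0,"roll":0},
    {"jaw":0,"x":0,"y":0,"z":0,"roll":0},
  ],
)

```text
time_s: 3.57
position: [0.4507, 0.0144, 0.0345]
orientation: [0.207, 0.978, -0.0, 0.001]
force: [0.0, -0.3, 14.7]
width: 0.001
grasp_force: 7.2
```

The force of 14.7 N shows the button is fully down. I'll lift straight up, then cross to the red bottle.

Emit:
jog_arm(
  plan=[
    {"jaw":0,"x":0,"y":0,"z":-0.4,"roll":0},
    {"jaw":0,"x":0,"y":0,"z":-1,"roll":0},
    {"jaw":0,"x":0,"y":0,"z":-1,"roll":0},
    {"jaw":0,"x":0,"y":0,"z":-1,"roll":0},
    {"jaw":0,"x":0,"y":0,"z":-1,"roll":0},
    {"jaw":0,"x":0,"y":0,"z":-1,"roll":0},
    {"jaw":0,"x":0,"y":0,"z":-1,"roll":0},
    {"jaw":0,"x":0,"y":0,"z":-1,"roll":0},
  ],
)

```text
time_s: 4.23
position: [0.4485, 0.0148, 0.2562]
orientation: [0.207, 0.978, -0.0, -0.001]
force: [0.7, 0.4, -0.9]
width: -0.001
grasp_force: 0.0
```

Emit:
jog_arm(
  plan=[
    {"jaw":0,"x":0,"y":0,"z":0,"roll":0},
    {"jaw":0,"x":-1,"y":-0.3,"z":0,"roll":0},
    {"jaw":0,"x":-1,"y":-0.3,"z":0,"roll":0},
    {"jaw":0,"x":-1,"y":-0.3,"z":0,"roll":0},
    {"jaw":0,"x":-1,"y":-0.3,"z":0,"roll":0},
    {"jaw":0,"x":-1,"y":-0.3,"z":0,"roll":0},
    {"jaw":0,"x":0,"y":0,"z":0,"roll":0},
    {"jaw":0,"x":0,"y":0,"z":0,"roll":0},
  ],
)

```text
time_s: 4.9
position: [0.5684, -0.0881, 0.2533]
orientation: [0.208, 0.978, 0.0, -0.002]
force: [-0.4, 0.2, 0.2]
width: -0.002
grasp_force: 0.0
```

Emit:
jog_arm(
  plan=[
    {"jaw":0,"x":-0.97,"y":-0.27,"z":0,"roll":0},
    {"jaw":0,"x":-0.97,"y":-0.27,"z":0,"roll":0},
    {"jaw":0,"x":-0.97,"y":-0.27,"z":0,"roll":0},
    {"jaw":0,"x":-0.97,"y":-0.27,"z":0,"roll":0},
    {"jaw":0,"x":0,"y":0,"z":0,"roll":0},
    {"jaw":0,"x":0,"y":0,"z":0,"roll":0},
  ],
)

```text
time_s: 5.4
position: [0.6613, -0.1637, 0.2536]
orientation: [0.207, 0.978, 0.0, -0.002]
force: [-1.1, -0.2, 0.0]
width: 0.001
grasp_force: 0.0
```

Run:
```python
from h import *
c=r.camera('scene'); t=r.camera('top')
for n,k in(('scene',c),('top',t)): np.save(f'pics/{n}1.npy',k,allow_pickle=True)
R=c['img'][150:330,230:410,::-1]; w=r.camera('wrist')['img'][:,:,::-1]
cv2.imwrite('pics/h1.png',np.hstack([cv2.resize(R,(400,400)),cv2.resize(w,(400,400))]))
print(r.state()['position'])
```

```text
[ 0.66074794 -0.16250003  0.2553699 ]
```

View pics/h1.png

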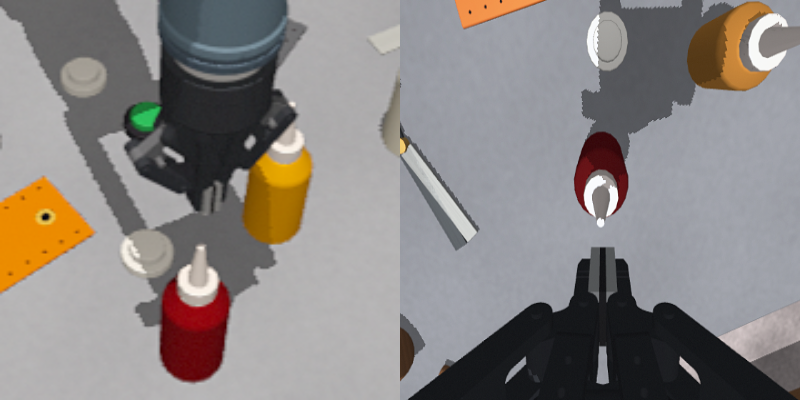

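The fingertips at about (208,205) in the left crop are in line above the red nozzle tip (200,248). In the wrist view the tip at (600,222) lies straight ahead of the fingers, and the button has come back up. I'll go down 30 mm and hold.

Emit:
jog_arm(
  plan=[
    {"jaw":0,"x":0,"y":0,"z":0.5,"roll":0},
    {"jaw":0,"x":0,"y":0,"z":0.5,"roll":0},
    {"jaw":0,"x":0,"y":0,"z":0,"roll":0},
    {"jaw":0,"x":0,"y":0,"z":0,"roll":0},
    {"jaw":0,"x":0,"y":0,"z":0,"roll":0},
    {"jaw":0,"x":0,"y":0,"z":0,"roll":0},
    {"jaw":0,"x":0,"y":0,"z":0,"roll":0},
    {"jaw":0,"x":0,"y":0,"z":0,"roll":0},
  ],
)

```text
time_s: 6.22
position: [0.6622, -0.1641, 0.2263]
orientation: [0.207, 0.978, -0.0, 0.001]
force: [0.3, -0.3, -0.1]
width: 0.002
grasp_force: 0.0
```

Emit:
jog_arm(
  plan=[
    {"jaw":0,"x":0,"y":0,"z":0,"roll":0},
    {"jaw":0,"x":0,"y":0,"z":0,"roll":0},
    {"jaw":0,"x":0,"y":0,"z":0,"roll":0},
    {"jaw":0,"x":0,"y":0,"z":0,"roll":0},
    {"jaw":0,"x":0,"y":0,"z":0,"roll":0},
    {"jaw":0,"x":0,"y":0,"z":0,"roll":0},
    {"jaw":0,"x":0,"y":0,"z":0,"roll":0},
    {"jaw":0,"x":0,"y":0,"z":0,"roll":0},
  ],
)

```text
time_s: 6.88
position: [0.662, -0.164, 0.2254]
orientation: [0.207, 0.978, 0.0, -0.0]
force: [-0.7, -0.5, 0.4]
width: -0.002
grasp_force: 0.0
```

Emit:
jog_arm(
  plan=[
    {"jaw":0,"x":0,"y":0,"z":0,"roll":0},
    {"jaw":0,"x":0,"y":0,"z":0,"roll":0},
    {"jaw":0,"x":0,"y":0,"z":0,"roll":0},
    {"jaw":0,"x":0,"y":0,"z":0,"roll":0},
    {"jaw":0,"x":0,"y":0,"z":0,"roll":0},
    {"jaw":0,"x":0,"y":0,"z":0,"roll":0},
    {"jaw":0,"x":0,"y":0,"z":0,"roll":0},
    {"jaw":0,"x":0,"y":0,"z":0,"roll":0},
  ],
)

```text
time_s: 7.55
position: [0.6619, -0.164, 0.2255]
orientation: [0.207, 0.978, 0.0, 0.0]
force: [0.2, 0.5, -0.9]
width: -0.004
grasp_force: 0.0
```

Emit:
jog_arm(
  plan=[
    {"jaw":0,"x":0,"y":0,"z":0,"roll":0},
    {"jaw":0,"x":0,"y":0,"z":0,"roll":0},
    {"jaw":0,"x":0,"y":0,"z":0,"roll":0},
    {"jaw":0,"x":0,"y":0,"z":0,"roll":0},
    {"jaw":0,"x":0,"y":0,"z":-1,"roll":0},
    {"jaw":0,"x":0,"y":0,"z":-0.2,"roll":0},
    {"jaw":0,"x":0,"y":0,"z":0,"roll":0},
    {"jaw":0,"x":0,"y":0,"z":0,"roll":0},
  ],
)

```text
time_s: 8.22
position: [0.6622, -0.1641, 0.2618]
orientation: [0.207, 0.978, -0.0, 0.001]
force: [0.8, 0.2, -0.4]
width: 0.002
grasp_force: 0.0
```

Emit:
jog_arm(
  plan=[
    {"jaw":0,"x":0.93,"y":-0.33,"z":0,"roll":0},
    {"jaw":0,"x":0.93,"y":-0.33,"z":0,"roll":0},
    {"jaw":0,"x":0.93,"y":-0.33,"z":0,"roll":0},
    {"jaw":0,"x":0.93,"y":-0.33,"z":0,"roll":0},
    {"jaw":0,"x":0.93,"y":-0.33,"z":0,"roll":0},
    {"jaw":0,"x":0.93,"y":-0.33,"z":0,"roll":0},
    {"jaw":0,"x":0.93,"y":-0.33,"z":0,"roll":0},
    {"jaw":0,"x":0,"y":0,"z":0,"roll":0},
  ],
)

```text
time_s: 8.88
position: [0.45, -0.1466, 0.2598]
orientation: [0.207, 0.978, 0.0, -0.003]
force: [0.3, 0.4, -0.0]
width: -0.001
grasp_force: 0.0
```

Emit:
jog_arm(
  plan=[
    {"jaw":0,"x":0,"y":0,"z":0.8,"roll":0},
    {"jaw":0,"x":0,"y":0,"z":1,"roll":0},
    {"jaw":0,"x":0,"y":0,"z":1,"roll":0},
    {"jaw":0,"x":0,"y":0,"z":1,"roll":0},
    {"jaw":0,"x":0,"y":0,"z":1,"roll":0},
    {"jaw":0,"x":0,"y":0,"z":0.6,"roll":0},
    {"jaw":0,"x":0,"y":0,"z":0,"roll":0},
    {"jaw":0,"x":0,"y":0,"z":0,"roll":0},
  ],
)

```text
time_s: 9.55
position: [0.4546, -0.1478, 0.0982]
orientation: [0.207, 0.978, 0.001, -0.002]
force: [0.3, -0.0, 0.6]
width: -0.003
grasp_force: 0.0
```

Run:
```python
from h import *
from scipy.spatial.transform import Rotation as Ro
s=r.state(); c=r.camera('wrist'); cv2.imwrite('pics/w2.png',c['img'][:,:,::-1])
H=np.array(c['hand_eye']); W=np.eye(4); W[:3,:3]=Ro.from_quat(s['orientation']).as_matrix(); W[:3,3]=s['position']
M=np.linalg.inv(W@H); c['rvec']=cv2.Rodrigues(M[:3,:3])[0]; c['tvec']=M[:3,3]; np.save('pics/w20.npy',c,allow_pickle=True)
m=cv2.inRange(cv2.cvtColor(c['img'],cv2.COLOR_RGB2HSV),(18,90,110),(32,255,255))
n,_,st,ce=cv2.connectedComponentsWithStats(m)
for i in range(1,n):
    if st[i,4]>60: print(st[i],ce[i],onplane(c,*ce[i],.005))
print(s['position'])
```

```text
[268 205  32  31 621] [283.28502415 220.27536232] [ 0.45515439 -0.14855216  0.005     ]
[ 0.45461247 -0.14779256  0.09819581]
```

View pics/w2.png

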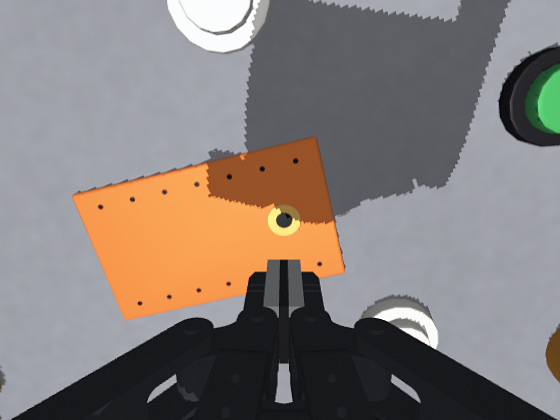

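The wrist view shows the orange plate's eyelet at (283,220), less than 1 mm from under the TCP. I'll go down to about z=0.05 and hold.

Emit:
jog_arm(
  plan=[
    {"jaw":0,"x":0,"y":0,"z":0.8,"roll":0},
    {"jaw":0,"x":0,"y":0,"z":0.8,"roll":0},
    {"jaw":0,"x":0,"y":0,"z":0,"roll":0},
    {"jaw":0,"x":0,"y":0,"z":0,"roll":0},
    {"jaw":0,"x":0,"y":0,"z":0,"roll":0},
    {"jaw":0,"x":0,"y":0,"z":0,"roll":0},
    {"jaw":0,"x":0,"y":0,"z":0,"roll":0},
    {"jaw":0,"x":0,"y":0,"z":0,"roll":0},
  ],
)

```text
time_s: 10.27
position: [0.456, -0.1487, 0.0525]
orientation: [0.207, 0.978, -0.0, 0.001]
force: [-0.1, 0.5, -0.5]
width: 0.002
grasp_force: 0.0
```

Emit:
jog_arm(
  plan=[
    {"jaw":0,"x":0,"y":0,"z":0,"roll":0},
    {"jaw":0,"x":0,"y":0,"z":0,"roll":0},
    {"jaw":0,"x":0,"y":0,"z":0,"roll":0},
    {"jaw":0,"x":0,"y":0,"z":0,"roll":0},
    {"jaw":0,"x":0,"y":0,"z":0,"roll":0},
    {"jaw":0,"x":0,"y":0,"z":0,"roll":0},
    {"jaw":0,"x":0,"y":0,"z":0,"roll":0},
    {"jaw":0,"x":0,"y":0,"z":0,"roll":0},
  ],
)

```text
time_s: 10.93
position: [0.4553, -0.1483, 0.0514]
orientation: [0.207, 0.978, 0.0, -0.0]
force: [-0.0, 0.3, -0.2]
width: -0.001
grasp_force: 0.0
```

Emit:
jog_arm(
  plan=[
    {"jaw":0,"x":0,"y":0,"z":0,"roll":0},
    {"jaw":0,"x":0,"y":0,"z":0,"roll":0},
    {"jaw":0,"x":0,"y":0,"z":0,"roll":0},
    {"jaw":0,"x":0,"y":0,"z":0,"roll":0},
    {"jaw":0,"x":0,"y":0,"z":0,"roll":0},
    {"jaw":0,"x":0,"y":0,"z":0,"roll":0},
    {"jaw":0,"x":0,"y":0,"z":0,"roll":0},
    {"jaw":0,"x":0,"y":0,"z":0,"roll":0},
  ],
)

```text
time_s: 11.6
position: [0.4553, -0.1483, 0.0514]
orientation: [0.207, 0.978, -0.0, 0.0]
force: [-0.0, -0.2, 0.4]
width: -0.002
grasp_force: 0.0
```

Emit:
jog_arm(
  plan=[
    {"jaw":0,"x":0,"y":0,"z":0,"roll":0},
    {"jaw":0,"x":0,"y":0,"z":0,"roll":0},
    {"jaw":0,"x":0,"y":0,"z":0,"roll":0},
    {"jaw":0,"x":0,"y":0,"z":0,"roll":0},
    {"jaw":0,"x":0,"y":0,"z":0,"roll":0},
    {"jaw":0,"x":0,"y":0,"z":0,"roll":0},
  ],
)

```text
time_s: 12.1
position: [0.4553, -0.1483, 0.0514]
orientation: [0.207, 0.978, 0.0, 0.0]
force: [-0.3, -0.0, -1.0]
width: -0.001
grasp_force: 0.0
```

```bash
python3 -c "
from station import r
print(r.hand_in())"
```

```text
the job is handed in; nothing more can be done
None
```

I pressed the green button and let it go, held over the dark red nozzle for about 2.3 s and over the orange plate's eyelet for about 2 s, and handed the job in still pointing there at 12.1 s, with no sign of contact beyond the button; no verdict was returned.

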